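Snap the bishop into the quick-release holding post

ROBOT

A 7-joint arm with a two-finger parallel gripper is mounted at the origin on the work surface. World frame = base frame: x ahead of the robot, y to its left, z up, the work surface at z = 0. Lengths are in m, angles in rad, forces in N, time in s.
With the tool pointing down it reaches from about 0.4 to 0.875 m from the base axis. Payload 4.4 kg.
Tool frame: the origin (TCP) lies at the very end of the fingers, on their centre line; the grasp point (between the pads) lies robot.pinch_z behind it (robot.pinch_z is the distance from the TCP to the grasp point, in m); z points along the fingers, y is the direction in which the jaws open and shut (so a half turn about z gives the same grasp; the last joint's range is limited). The gripper opens to 85 mm and grips with 20 to 120 N. Pads are 22 mm wide; open, the fingers measure 114 mm over their backs; the gripper's body (76 mm by 85 mm) begins 54 mm behind the grasp point. The pads swing forward as they close: fully open they stand 13 mm farther back than shut.
Start: joints at [-1.276, 0.628, 0.038, 1.517, -0.027, 0.996, -0.02], TCP at [0.229, 0.608, 0.231] pointing down, gripper open.
Joint ranges: [-3.06, 3.06], [-0.37, 2.12], [-1.25, 1.32], [0.18, 2.47], [-1.1, 4.24], [0.23, 1.98], [-2.94, 2.94]. Speed limits (rad/s): [2.57, 2.57, 3.14, 3.14, 3.14, 3.14, 3.14].

INTERFACE

Orientations are given as a unit quaternion [w, x, y, z].
In Python, from rig import robot gives the robot as it stands. Calls block until the motion is done:
- robot.move_to(position, orientation): joint-space move of the TCP to a pose.
- robot.move_straight(position, rotation=None, speed=0.15): straight line of the TCP; rotation=None keeps the orientation; speed is the mean speed in m/s.
- robot.goto_joints(angles): joint-space move.
- robot.command_gripper(opening, grip_force=None): opening from 0.0 (shut) to 1.0 (fully open); grip_force is the grip in N (None keeps the last); returns when the fingers have stopped.
- robot.dwell(seconds).
- robot.inverse_kinematics(position, orientation): joint angles nearest the present ones, or None.
- robot.camera(name): name is "scene" or "top" or "wrist"; returns a dict with "frame" (480x640x3 uint8, blue, green, red), "depth" (480x640 float32, m along the optical axis (not along the pixel's ray), 0 where there is no reading), "K" (3x3 intrinsics, pixels), "T" (4x4, takes a point from camera to world coordinates). Camera axes: x right, y up, looking along -z (the intrinsics and any distortion apply to the point x, -y, -z); pixel columns grow to the right and rows downward; lengths in m; the calibration is good to about 2 mm. A picture is of the moment at which its call begins.
A pose or a line that the arm cannot do raises robot.IKError and nothing moves.
- robot.sign_off(): hands the job in, once; it reports no verdict.
Readings, each from a call of its own:
- robot.get_time(): time.
- robot.get_joint_pos(): joint angles.
- robot.get_qd(): joint speeds.
- robot.get_effort(): joint torques, N m.
- robot.get_ee_pos(): TCP position.
- robot.get_orientation(): TCP orientation.
- robot.get_ft_force(): force on the tool from outside, world axes, zero at the start.
- robot.get_moment(): the same for the moment, N m.
- robot.get_opening(): opening from 0.0 (shut) to 1.0 (fully open).
Only numpy, scipy, OpenCV 4.12 (cv2) and the standard library are available. Lean on these libraries where they do the work, as an engineer would, in place of code of your own. Each camera call takes 0.05 s, during which the arm holds its last target.

TASK

Draw the spring sleeve of the holding post fully back (down) until it stays back by itself, then take the bishop from the beech block and push its steel spigot straight down into the post, gently but firmly, until it is fully home and the sleeve springs forward (up) again to lock it. Let go of everything, and leave the other pieces, the burnisher and the tray where they are.

Things in the scene. Friction and masses are not known exactly. Their poses are not given: they have to be found in the camera images.
- post: Holding post: upright steel quick coupler fixed to the sill; origin on its axis at the sill, z up. Base disc 84 mm across, 10 mm thick. Its round head (34 mm across) stands on a height-adjusting thread: the top face is 69 to 87 mm above the sill, differently each time, and its height is not reported: see or feel for it. The bore opens in the top face, 19.2 mm wide with a 2.4 mm 45-degree lead-in.
- sleeve (a joint): Travel (m) of the knurled sleeve round the head, 46 mm across, 27 mm tall above a 56 mm wide, 5 mm thick skirt flange at its foot. 0 = forward (up): its top edge is then 6 mm and its flange's top 33 mm below the head's top face. Grows as it is drawn down, end stop 0.012. Spring 4 N at 0, 8 N at the stop. Drawn to the stop and let go it stays at about 0.0085; drawn under about 0.010 it springs up.
- follower (a joint): Brass follower in the bore, m, 0 at the start: two dogs 13 to 18 mm below the top face hold it down while the sleeve is up. When the sleeve is fully back it rises to -0.0065 (11.5 mm below the top face) and keeps the dogs out. The spigot pushes it down, taking 5 to 15 N; at about 0.008 the spigot is home: the dogs snap into its groove, the sleeve flies up. Over 30 N of bishop on post is too much.
- bishop_grip (a point): Bishop: ebony piece told by its tapering top ending in a 9 mm bead, with a slanting pale slot. This point: on the axis of its plain 28 mm cylinder (the grip, 36 mm tall), half-way up it, 36.5 mm below the piece's top. Below it a shoulder flange 34 mm across, 6 mm thick, then the steel spigot. Stands in any one of the block's holes, shoulder on its top. Mass about 0.1 kg; any turn will do.
- bishop_shoulder (a point): Centre of the underside of the bishop's shoulder, 28 mm below bishop_grip, z up. The spigot, 18 mm across with a bevelled nose and a locking groove, runs 28.5 mm down from it. It is home in the post when this point is 2.5 mm above the head's top face; it can go 2.5 mm lower, until the shoulder meets the face, and rises again when let go.
- block: Drilled beech block, fixed, 64 x 212 mm and 40 mm tall; origin at the centre of its underside, y along its length. Three holes 22.5 mm wide in a row along y at -70, 0 and 70 mm, 34 mm deep. Any piece may stand in any hole.
- pawn_grip (a point): Bystander: ebony pawn with a ball top 23 mm across, the same spigot, shoulder and 28 mm cylinder as the bishop; standing in the block. Point as for the bishop; its top is 37 mm above it.
- rook_grip (a point): Bystander: ebony rook with a flat notched top 34 mm across, the same spigot, shoulder and 28 mm cylinder; standing in the block. Point as for the bishop; its top is 27 mm above it.
- burnisher: Bystander: pewter burnisher with a walnut handle, 172 mm long, 18 mm thick, lying on the sill along its x; origin on its underside near the middle.
- tray: Bystander: olive enamel tray of knight ears, 85 x 120 mm, 18 mm tall, lying on the sill; origin at the centre of its underside.
Things that resemble listed ones, but are neither listed nor needed, are in the scene too. Leave any orange look-alike of the part that bears bishop_grip alone.

How it is judged:
By the outcome, as a careful person would: the job done as asked, in the order asked, and still so for the second after the job is handed in, with the robot touching nothing.
It also fails if it takes over 59 s, if anything falls off the work surface, if the arm or the gripper's body presses on something with over 40 N, if the wrist force passes 120 N, or if a joint passes its speed limit or range.

## Working session

There is one attempt and no reset: what is moved stays moved. The work goes in short steps, each a Python script; the robot and the scene stay as the last script left them, time stands still between calls to the robot, and variables do not carry over. Pictures are saved under pics/ and viewed, and the job is handed in when it is done.

```bash
ls; mkdir -p pics; python3 - <<'E'
from rig import robot
import cv2,numpy as np
print(robot.get_time(),robot.pinch_z,robot.get_ee_pos(),robot.get_orientation(),robot.get_opening())
for n in["scene","top","wrist"]:
    c=robot.camera(n); cv2.imwrite(f"pics/{n}0.png",c["frame"]); np.savez(f"pics/{n}0.npz",**c); print(n,c["K"].round(1).tolist(),c["T"].round(3).tolist(),[k for k in c])
E
```

```text
pics
0.0 0.0187 [0.22919591 0.60759831 0.2303914 ] [-1.60539924e-04  1.79425820e-01  9.83771061e-01 -9.20921792e-04] 0.999222574359071
scene [[575.1, 0.0, 316.9], [0.0, 575.1, 238.8], [0.0, 0.0, 1.0]] [[-0.48, -0.746, 0.462, 1.034], [0.877, -0.413, 0.244, 0.299], [0.009, 0.522, 0.853, 0.956], [0.0, 0.0, 0.0, 1.0]] ['frame', 'depth', 'K', 'T']
top [[592.9, 0.0, 308.5], [0.0, 592.9, 245.8], [0.0, 0.0, 1.0]] [[-0.118, 0.972, -0.201, 0.356], [-0.993, -0.116, 0.02, 0.04], [-0.004, 0.202, 0.979, 1.123], [0.0, 0.0, 0.0, 1.0]] ['frame', 'depth', 'K', 'T']
wrist [[389.5, 0.0, 321.3], [0.0, 389.5, 250.2], [0.0, 0.0, 1.0]] [[0.353, -0.886, -0.302, 0.151], [0.936, 0.333, 0.116, 0.638], [-0.002, -0.323, 0.946, 0.373], [0.0, 0.0, 0.0, 1.0]] ['frame', 'depth', 'K', 'T']
```

View pics/scene0.png

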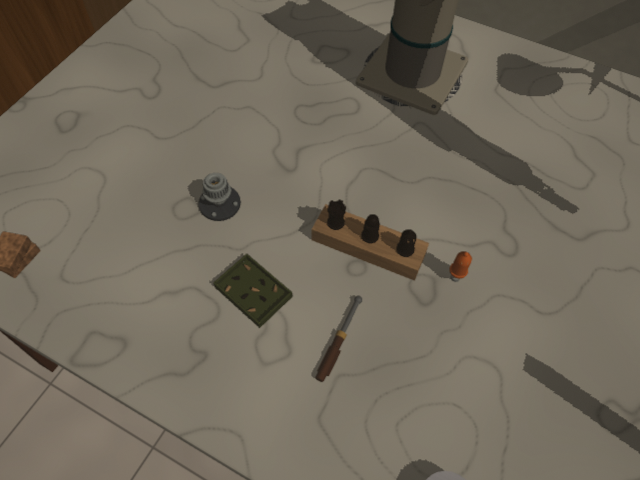

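View pics/top0.png

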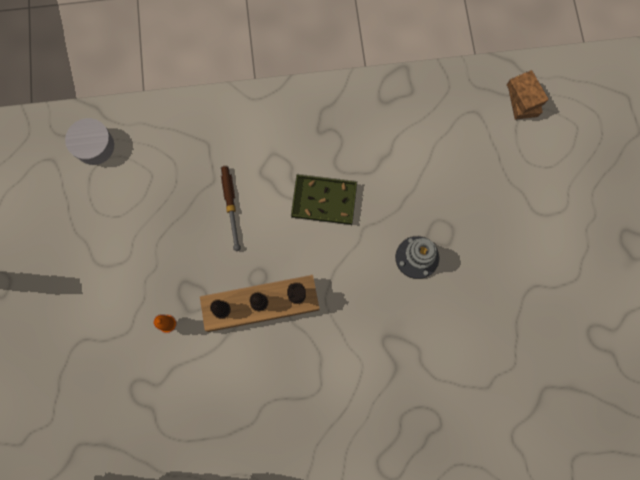

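View pics/wrist0.png

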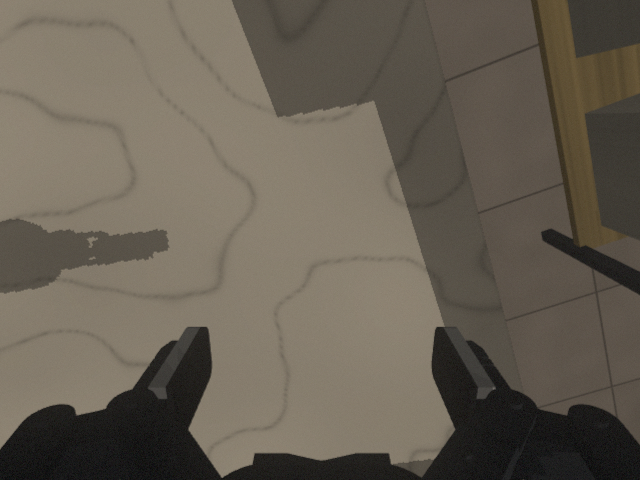

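```bash
python3 - <<'E'
import cv2,numpy as np
a=cv2.imread("pics/scene0.png")[185:295,300:480]; b=cv2.imread("pics/top0.png")[270:340,145:335]
a=cv2.convertScaleAbs(cv2.resize(a,(720,440),interpolation=3),alpha=2.2)
cv2.imwrite("pics/cropa.png",a)
b=cv2.convertScaleAbs(cv2.resize(b,(760,280),interpolation=3),alpha=2.2)
cv2.imwrite("pics/cropb.png",b)
a=cv2.imread("pics/scene0.png")[160:230,185:255]; b=cv2.imread("pics/top0.png")[225:285,385:455]
cv2.imwrite("pics/cropc.png",np.hstack([cv2.resize(a,(400,400),interpolation=3),cv2.resize(b,(400,400),interpolation=3)]))
E
```

```text
(no output)
```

View pics/cropa.png

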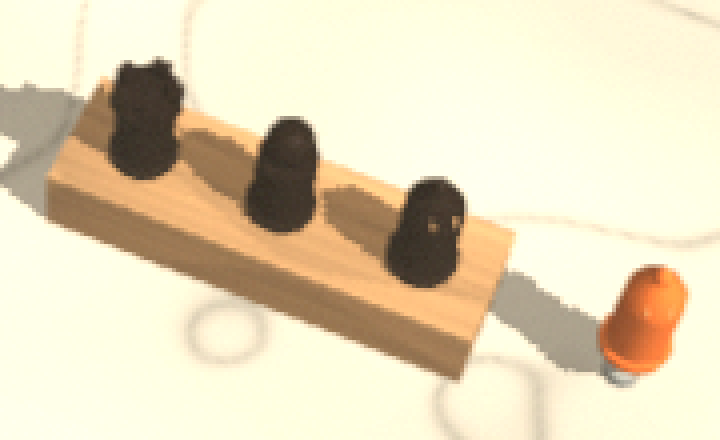

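View pics/cropb.png

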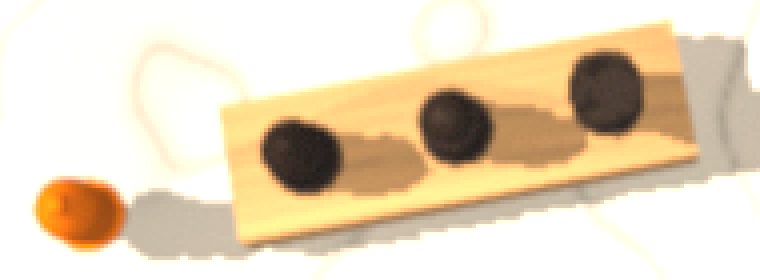

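View pics/cropc.png

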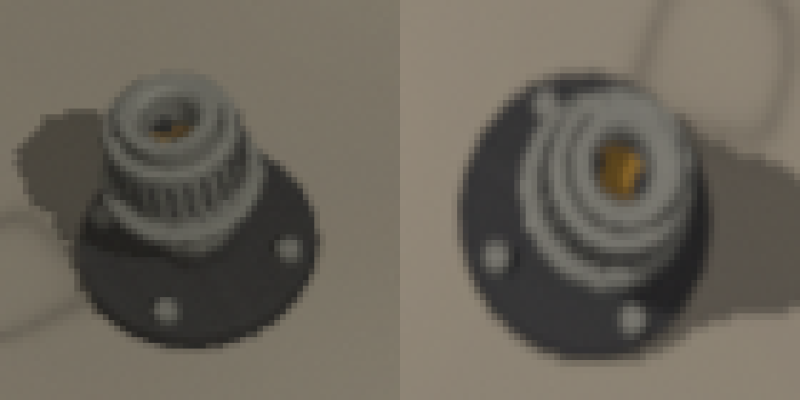

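```bash
cat > h.py <<'E'
import numpy as np,cv2
def ray(c,u,v):
    K,T=c["K"],c["T"]; u=np.atleast_1d(u).astype(float);v=np.atleast_1d(v).astype(float)
    d=np.stack([(u-K[0,2])/K[0,0],-(v-K[1,2])/K[1,1],-np.ones_like(u)],-1)
    return T[:3,3],d@T[:3,:3].T
def onz(c,u,v,z):
    o,d=ray(c,u,v); s=(z-o[2])/d[:,2]; return o+s[:,None]*d
def cloud(c):
    v,u=np.mgrid[0:480,0:640]; o,d=ray(c,u.ravel(),v.ravel())
    return (o+c["depth"].ravel()[:,None]*d).reshape(480,640,3)
def blob(m,at):
    n,l,s,ce=cv2.connectedComponentsWithStats(m.astype(np.uint8)); k=l[at[1],at[0]]
    return (l==k) if k else None
def circ(p):
    A=np.c_[2*p,np.ones(len(p))]; x=np.linalg.lstsq(A,(p**2).sum(1),rcond=None)[0]
    return x[0],x[1],np.sqrt(x[2]+x[0]**2+x[1]**2)
E
python3 - <<'E'
from h import *
for n,box,pb in[("scene",(300,185,440,290),(190,160,250,230)),("top",(195,270,330,335),(385,225,450,285))]:
    c=dict(np.load(f"pics/{n}0.npz")); P=cloud(c); im=c["frame"].astype(int)
    Z=P[...,2]; print(n,"table z",np.median(Z[300:340,60:110]) if n=="scene" else np.median(Z[380:420,440:500]))
    # wood
    x0,y0,x1,y1=box; s=np.zeros((480,640),bool); s[y0:y1,x0:x1]=1
    t=s&(abs(Z-.04)<.004)
    p=P[t]; print("block top n",t.sum(), cv2.minAreaRect(p[:,:2].astype(np.float32)), np.median(p[:,2]))
    for zlo in (.05,):
        m=s&(Z>zlo); k,l,st,ce=cv2.connectedComponentsWithStats(m.astype(np.uint8))
        for i in range(1,k):
            if st[i,4]>20: q=P[l==i]; print(" piece px",ce[i].round(),st[i,4],"xy",np.median(q[:,:2],0).round(4),"zmax",np.sort(q[:,2])[-5:].round(4), "mean top xy",q[q[:,2]>np.sort(q[:,2])[-8]][:,:2].mean(0).round(4))
    x0,y0,x1,y1=pb; s[:]=0; s[y0:y1,x0:x1]=1
    m=s&(Z>.012)&(Z<.12); q=P[m]; h=np.histogram(q[:,2],bins=np.arange(.01,.1,.003)); print("post hist",list(zip(h[1].round(3),h[0])))
    # top face
    m=s&(Z>.062)&(Z<.1); 
    q=P[m]; print("post top", q[:,:2].mean(0), cv2.minEnclosingCircle(q[:,:2].astype(np.float32)),np.percentile(q[:,2],[20,50,80,95]))
    # base disc
    m=s&(im.max(2)<75)&(abs(Z-.01)<.006); q=P[m]; 
    print("disc", cv2.minEnclosingCircle(q[:,:2].astype(np.float32)), np.median(q[:,2]),m.sum())
E
```

```text
scene table z -0.0002887758388919748
block top n 2396 ((0.4843900799751282, 0.11989517509937286), (0.06814822554588318, 0.21258018910884857), 3.862450122833252) 0.04022017761115598
 piece px [336. 212.] 390 xy [0.4961 0.0525] zmax [0.098  0.0982 0.0992 0.9556 0.9556] mean top xy [0.6523 0.1277]
 piece px [371. 227.] 336 xy [0.492  0.1228] zmax [0.1056 0.1058 0.1077 0.1092 0.9556] mean top xy [0.5627 0.1443]
 piece px [407. 241.] 331 xy [0.4874 0.1918] zmax [0.1052 0.1057 0.1062 0.1064 0.1072] mean top xy [0.4794 0.189 ]
post hist [(np.float64(0.01), np.int64(59)), (np.float64(0.013), np.int64(55)), (np.float64(0.016), np.int64(10)), (np.float64(0.019), np.int64(6)), (np.float64(0.022), np.int64(8)), (np.float64(0.025), np.int64(8)), (np.float64(0.028), np.int64(2)), (np.float64(0.031), np.int64(1)), (np.float64(0.034), np.int64(0)), (np.float64(0.037), np.int64(1)), (np.float64(0.04), np.int64(3)), (np.float64(0.043), np.int64(37)), (np.float64(0.046), np.int64(80)), (np.float64(0.049), np.int64(37)), (np.float64(0.052), np.int64(26)), (np.float64(0.055), np.int64(25)), (np.float64(0
[... 1828 characters left out ...]
15)), (np.float64(0.061), np.int64(49)), (np.float64(0.064), np.int64(25)), (np.float64(0.067), np.int64(29)), (np.float64(0.07), np.int64(68)), (np.float64(0.073), np.int64(122)), (np.float64(0.076), np.int64(86)), (np.float64(0.079), np.int64(116)), (np.float64(0.082), np.int64(33)), (np.float64(0.085), np.int64(3)), (np.float64(0.088), np.int64(0)), (np.float64(0.091), np.int64(0)), (np.float64(0.094), np.int64(0)), (np.float64(0.097), np.int64(0))]
post top [ 0.53832004 -0.18439408] ((0.5391732454299927, -0.18542557954788208), 0.023493502289056778) [0.07126226 0.07558348 0.08017915 0.08238155]
disc ((0.5386147499084473, -0.18618984520435333), 0.04177236557006836) 0.010037130369832892 626
```

```bash
cat >> h.py <<'E'
def quat(yaw):  # tool down, jaw (y) direction at angle yaw (rad)
    f=(yaw+np.pi/2)/2; return [0,np.cos(f),np.sin(f),0]
YB=np.deg2rad(4.17)
E
python3 - <<'E'
from h import *
from rig import robot
for nm,p in(("post",[.5388,-.1858,.20]),("bishop",[.4799,.1903,.225])):
  for y in (YB,YB+np.pi):
    j=robot.inverse_kinematics(p,quat(y)); print(nm,y,None if j is None else np.round(j,2))
E
```

```text
post 0.07278022980816354 [-0.05  0.6   0.52  1.79 -0.39  0.85  0.73]
post 3.2143728833979566 [-0.35  0.84  1.14  1.8  -0.86  1.1  -1.96]
bishop 0.07278022980816354 [-0.69  0.47  0.37  1.9  -0.23  0.81 -0.12]
bishop 3.2143728833979566 [-0.1   0.48 -0.48  1.89  0.29  0.84  2.49]
```

```bash
python3 - <<'E'
from h import *
from rig import robot
robot.move_to([.5388,-.1858,.20],quat(YB)); print(robot.get_time(),robot.get_ee_pos(),robot.get_ft_force())
c=robot.camera("wrist"); np.savez("pics/wp.npz",**c); cv2.imwrite("pics/wp.png",c["frame"])
P=cloud(c);Z=P[...,2]
m=(Z>.076)&(Z<.086)&(np.hypot(P[...,0]-.5388,P[...,1]+.1858)<.03)
q=P[m]; print("top z",np.median(q[:,2]),m.sum(),cv2.minEnclosingCircle(q[:,:2].astype(np.float32)))
m=(Z>.066)&(Z<.077)&(np.hypot(P[...,0]-.5388,P[...,1]+.1858)<.04);q=P[m]
print("sleeve top",np.median(q[:,2]),cv2.minEnclosingCircle(q[:,:2].astype(np.float32)))
m=(Z>.04)&(Z<.053)&(np.hypot(P[...,0]-.5388,P[...,1]+.1858)<.04);q=P[m]
print("flange top",np.median(q[:,2]),cv2.minEnclosingCircle(q[:,:2].astype(np.float32)))
E
```

```text
3.1417 [ 0.53925924 -0.18470728  0.19991508] [-0.37921345 -0.52161436  0.15586005]
top z 0.08065024456276149 1291 ((0.538597822189331, -0.18537484109401703), 0.021642081439495087)
sleeve top 0.07446715826972705 ((0.5388228893280029, -0.186088427901268), 0.02356155589222908)
flange top 0.047782295720877443 ((0.5389657616615295, -0.18624061346054077), 0.0278597641736269)
```

View pics/wp.png

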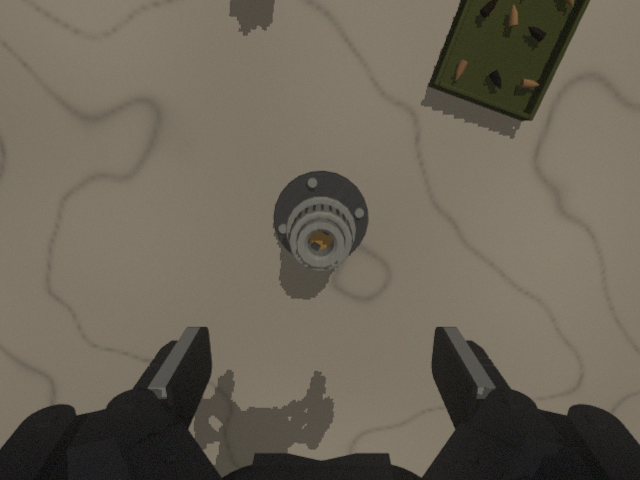

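```bash
python3 - <<'E'
from h import *
from rig import robot
q=quat(YB); X,Y=.5388,-.1861
robot.move_straight([X,Y,.054],q,speed=.12); robot.dwell(.2)
print(robot.get_time(),robot.get_ee_pos(),robot.get_ft_force().round(2))
robot.command_gripper(0.0,20); print(robot.get_time(),"open",robot.get_opening()*85,robot.get_ee_pos(),robot.get_ft_force().round(2))
E
```

```text
4.7583 [ 0.53919364 -0.18615329  0.05454756] [-0.12  0.64  0.17]
5.2083 open 44.4370931290493 [ 0.53878595 -0.18612068  0.05414945] [ 0.09 -0.44  0.93]
```

```bash
python3 - <<'E'
from h import *
from rig import robot
q=quat(YB); X,Y=.5388,-.1861
z=.054
while z>.031:
    z-=.0015; robot.move_straight([X,Y,z],q,speed=.03)
    f=robot.get_ft_force(); p=robot.get_ee_pos(); print(round(robot.get_time(),2),round(z,4),p[2].round(4),f.round(1))
    if f[2]>22: break
E
```

```text
5.46 0.0525 0.0525 [-0.4  0.7  4.1]
5.71 0.051 0.051 [-1.8  0.   4.6]
5.96 0.0495 0.0495 [-1.4 -0.1  4.6]
6.21 0.048 0.048 [-0.7 -0.1  4.7]
6.46 0.0465 0.0465 [-1.7  1.1  5.5]
6.71 0.045 0.045 [-1.5 -0.1  4.5]
6.96 0.0435 0.0436 [-1.8  1.5  5.5]
7.21 0.042 0.0423 [-1.2  1.2  6.9]
7.46 0.0405 0.0421 [-5.3  2.6 17.8]
7.71 0.039 0.0417 [-5.9  3.  28.5]
```

```bash
python3 - <<'E'
from h import *
from rig import robot
q=quat(YB); X,Y=.5388,-.1861
robot.move_straight([X,Y,.0405],q,speed=.05);print(robot.get_ft_force().round(1))
robot.command_gripper(1.0); print(robot.get_time(),robot.get_opening(),robot.get_ft_force().round(1))
robot.move_straight([X,Y,.20],q,speed=.15)
c=robot.camera("wrist"); np.savez("pics/wp2.npz",**c); cv2.imwrite("pics/wp2.png",c["frame"][150:330,220:420].repeat(3,0).repeat(3,1))
P=cloud(c);Z=P[...,2];R=np.hypot(P[...,0]-.5388,P[...,1]+.1858)
for lo,hi,r in((.076,.086,.03),(.056,.076,.04),(.03,.053,.04)):
    m=(Z>lo)&(Z<hi)&(R<r);h,e=np.histogram(Z[m],np.arange(lo,hi,.002)); print(list(zip(e.round(3).tolist(),h.tolist())),cv2.minEnclosingCircle(P[m][:,:2].astype(np.float32)))
m=R<.007; print("follower z",np.percentile(Z[m],[5,25,50,75]))
print(robot.get_time(),robot.get_ee_pos())
E
```

```text
[-4.3  1.5 15.9]
8.4417 1.001544179136669 [-0.2  0.   0.7]
[(0.076, 57), (0.078, 261), (0.08, 884), (0.082, 59)] ((0.5385926365852356, -0.18611495196819305), 0.017415160313248634)
[(0.056, 31), (0.058, 44), (0.06, 65), (0.062, 66), (0.064, 336), (0.066, 569), (0.068, 351), (0.07, 155), (0.072, 51)] ((0.538864254951477, -0.18611355125904083), 0.023547671735286713)
[(0.03, 0), (0.032, 0), (0.034, 1), (0.036, 56), (0.038, 508), (0.04, 143), (0.042, 16), (0.044, 24), (0.046, 20), (0.048, 28), (0.05, 30)] ((0.5387455821037292, -0.18623028695583344), 0.02791876345872879)
follower z [0.06854151 0.06916616 0.06953077 0.06998273]
9.7083 [ 0.53818589 -0.18580084  0.19904642]
```

View pics/wp2.png

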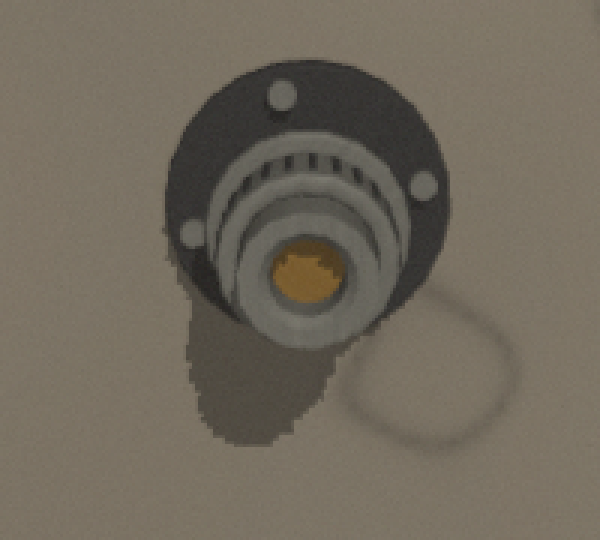

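The sleeve stays back: its flange has dropped from 47.8 to 39.2 mm, and the follower is up, 11 mm below the face. Next I'll take a close view of the bishop.

```bash
python3 - <<'E'
from h import *
from rig import robot
q=quat(YB)
robot.move_to([.4799,.1903,.21],q); robot.dwell(.15)
c=robot.camera("wrist"); np.savez("pics/wb.npz",**c); cv2.imwrite("pics/wb.png",c["frame"])
P=cloud(c);Z=P[...,2];R=np.hypot(P[...,0]-.4799,P[...,1]-.1903)
for lo,hi in((.042,.049),(.05,.084),(.098,.11)):
    m=(Z>lo)&(Z<hi)&(R<.03); x=P[m][:,:2].astype(np.float32)
    print(lo,m.sum(),cv2.minEnclosingCircle(x),x.mean(0),np.percentile(Z[m],[50,95]))
    if lo==.05:
        d=x; print("circfit",circ(d.astype(float)))
t=(abs(Z-.04)<.0025); t=blob(t,tuple(np.argwhere(t&(R>.02)&(R<.026))[0][::-1]))
print("block",cv2.minAreaRect(P[t][:,:2].astype(np.float32)))
print(robot.get_time(),robot.get_ee_pos())
E
```

```text
0.042 305 ((0.48136603832244873, 0.19150108098983765), 0.027906671166419983) [0.47862658 0.19960517] [0.0459392  0.04777837]
0.05 371 ((0.47878962755203247, 0.19178631901741028), 0.01397845521569252) [0.47855383 0.20133054] [0.06947441 0.0832238 ]
circfit (np.float64(0.4791593798051689), np.float64(0.19006540399750307), np.float64(0.01390348603623198))
0.098 241 ((0.4794326424598694, 0.18962699174880981), 0.006864831317216158) [0.4790269  0.19133852] [0.1023209 0.1055452]
block ((0.48437994718551636, 0.12020290642976761), (0.06414225697517395, 0.2123793363571167), 4.273393630981445)
11.325 [0.48043477 0.18909861 0.21004099]
```

View pics/wb.png

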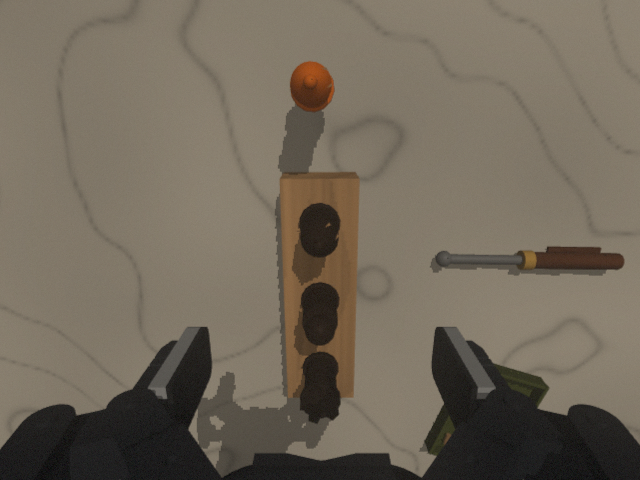

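```bash
python3 - <<'E'
from h import *
from rig import robot
q=quat(YB); X,Y=.4790,.1901
robot.move_straight([X,Y,.050],q,speed=.12); robot.dwell(.2)
print(robot.get_time(),robot.get_ee_pos(),robot.get_ft_force().round(2))
robot.command_gripper(0.0,60); print(robot.get_time(),"open",robot.get_opening()*85,robot.get_ee_pos(),robot.get_ft_force().round(2))
robot.move_straight([X,Y,.21],q,speed=.12)
print(robot.get_ft_force().round(2),robot.get_opening()*85)
c=robot.camera("wrist"); np.savez("pics/wg.npz",**c); cv2.imwrite("pics/wg.png",c["frame"])
c=robot.camera("scene"); np.savez("pics/sg.npz",**c); cv2.imwrite("pics/sg.png",c["frame"])
print(robot.get_time(),robot.get_ee_pos())
E
```

```text
13.0083 [0.47927003 0.19030958 0.05045311] [-0.27  0.44 -0.29]
13.575 open 26.649503370483927 [0.47892415 0.19012388 0.05020759] [0.04 0.54 4.18]
[-0.08 -0.66 -1.72] 26.28733120083524
15.1583 [0.47861883 0.18990082 0.2093816 ]
```

View pics/wg.png

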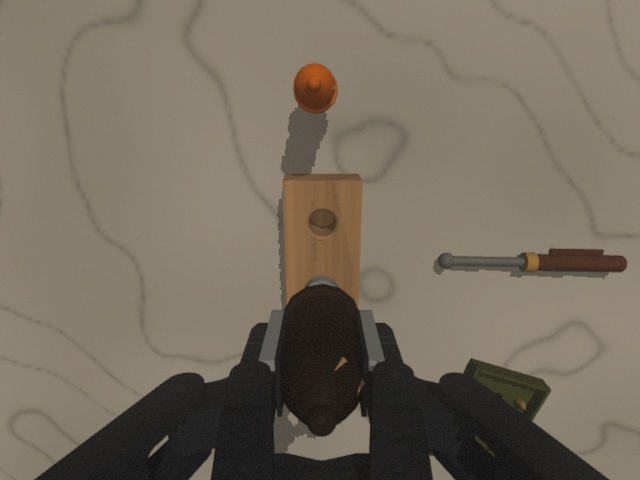

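View pics/sg.png

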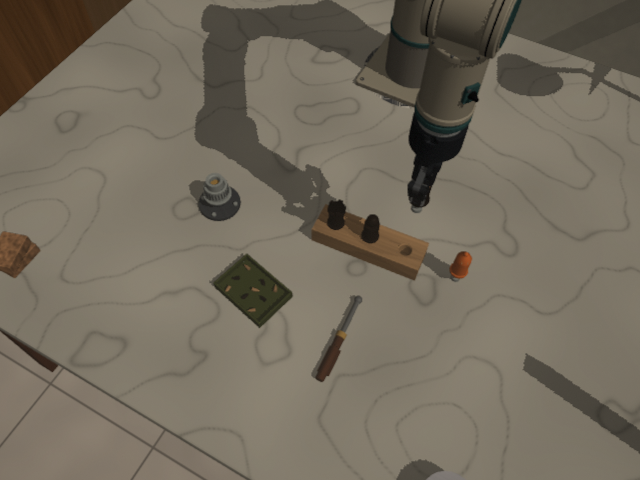

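```bash
python3 - <<'E'
from h import *
c=dict(np.load("pics/wg.npz")); P=cloud(c); T=[.4786,.1899,.2094]
D=P-T; m=(abs(D[...,0])<.013)&(abs(D[...,1])<.02)&(D[...,2]>.02)&(D[...,2]<.07)
x=P[m]; print(m.sum(),"zmax",np.percentile(D[m][:,2],[50,99.5]))
for lo,hi in((.0,.012),(.015,.035),(.052,.06)):
    k=(abs(D[...,0])<.0125)&(abs(D[...,1])<.02)&(D[...,2]>lo)&(D[...,2]<hi); a=D[k][:,:2].astype(float); print(lo,k.sum(),a.mean(0),circ(a))
t=abs(P[...,2]-.04)<.003
print([np.round(onz(c,u,v,.04)[0],4) for u,v in((322,222),)])
k=(D[...,2]<-.005)&(D[...,2]>-.05)&(np.hypot(D[...,0],D[...,1])<.03);print("spigot",k.sum(),D[k].min(0) if k.sum() else 0)
E
```

```text
7425 zmax [0.04145744 0.06918428]
0.0 844 [-0.00047402  0.01204872] (np.float64(0.0001115933945065259), np.float64(0.0003361718346474047), np.float64(0.013798104549914644))
0.015 2148 [-0.00047782  0.01193485] (np.float64(0.00010401333689139771), np.float64(0.00011966000781743358), np.float64(0.013958762180086768))
0.052 610 [-6.19329279e-06  1.80827253e-03] (np.float64(3.851306486452356e-05), np.float64(0.0013190427897934761), np.float64(0.002803015629953629))
[array([0.4789, 0.1916, 0.04  ])]
spigot 527 [-0.01628187  0.00338739 -0.03777805]
```

```bash
python3 - <<'E'
from h import *
from rig import robot
q=quat(YB); X,Y=.5386,-.1862
robot.move_to([X,Y,.20],q); robot.move_straight([X,Y,.123],q,speed=.1); robot.dwell(.2)
print(robot.get_time(),robot.get_ee_pos(),robot.get_ft_force().round(2))
f0=robot.get_ft_force(); z=.123
while z>.108:
    z-=.002; robot.move_straight([X,Y,z],q,speed=.04)
    f=robot.get_ft_force()-f0; print(round(robot.get_time(),2),round(z,4),robot.get_ee_pos().round(4),f.round(1))
    if f[2]>12 or np.hypot(f[0],f[1])>15: break
E
```

```text
17.6917 [ 0.53901451 -0.18633857  0.12364979] [-0.34 -0.34 -0.64]
17.94 0.121 [ 0.5385 -0.1861  0.121 ] [1.2 0.2 0.4]
18.19 0.119 [ 0.5384 -0.1861  0.1188] [-0.2  0.5 -0.3]
18.44 0.117 [ 0.5385 -0.1862  0.1168] [ 0.1  0.5 -0.7]
18.69 0.115 [ 0.5385 -0.1861  0.1148] [-0.1  0.8 -0.4]
18.94 0.113 [ 0.5385 -0.1861  0.1128] [1.  0.6 0.4]
19.19 0.111 [ 0.5385 -0.1861  0.1109] [0.6 0.6 0.1]
19.44 0.109 [ 0.5385 -0.1861  0.1089] [ 0.2  0.  -0.4]
19.69 0.107 [ 0.5386 -0.1862  0.1069] [ 0.8  0.4 -0.2]
```

```bash
python3 - <<'E'
from h import *
from rig import robot
q=quat(YB); X,Y=.5386,-.1862
z=.107
while z>.0905:
    z-=.001 if z>.0955 else .0005; robot.move_straight([X,Y,z],q,speed=.03)
    f=robot.get_ft_force(); p=robot.get_ee_pos(); print(round(robot.get_time(),2),round(z,4),p.round(4),f.round(1),round(robot.get_opening()*85,2))
    if f[2]>21 or np.hypot(f[0],f[1])>15: break
c=robot.camera("wrist"); cv2.imwrite("pics/wi.png",c["frame"]); np.savez("pics/wi.npz",**c)
c=robot.camera("top"); cv2.imwrite("pics/ti.png",c["frame"]); np.savez("pics/ti.npz",**c)
c=robot.camera("scene"); cv2.imwrite("pics/si.png",c["frame"][140:240,170:300].repeat(5,0).repeat(5,1)); np.savez("pics/si.npz",**c)
E
```

```text
19.94 0.106 [ 0.5386 -0.1863  0.1062] [-0.6  1.4  1.3] 26.5
20.19 0.105 [ 0.5386 -0.1862  0.1051] [-1.1 -0.3  2.4] 26.5
20.44 0.104 [ 0.5386 -0.1863  0.104 ] [0.3 1.1 3. ] 26.55
20.69 0.103 [ 0.5386 -0.1862  0.103 ] [-0.3  0.8  3.6] 26.4
20.94 0.102 [ 0.5386 -0.1863  0.102 ] [-1.2  0.6  4.1] 26.63
21.19 0.101 [ 0.5386 -0.1862  0.101 ] [-0.6 -0.2  4.6] 26.7
21.44 0.1 [ 0.5386 -0.1863  0.1001] [-1.5 -0.   4.6] 26.47
21.69 0.099 [ 0.5387 -0.1863  0.0991] [-0.6  0.5  4.9] 26.51
21.94 0.098 [ 0.5386 -0.1863  0.0981] [-0.1 -0.3  5.6] 26.07
22.19 0.097 [ 0.5387 -0.1863  0.0971] [-2.  -0.2  5.7] 26.65
22.44 0.096 [ 0.5386 -0.1863  0.0961] [-0.9  0.9  5.1] 26.55
22.69 0.095 [ 0.5386 -0.1863  0.0951] [-0.9  0.6  3.4] 26.15
22.94 0.0945 [ 0.5387 -0.1863  0.0946] [-0.9  0.3  5.2] 26.67
23.19 0.094 [ 0.5386 -0.1861  0.0935] [ 0.5 -0.6 -0.4] 26.88
23.44 0.0935 [ 0.5386 -0.1862  0.0935] [ 0.1 -0.   2.5] 26.85
23.69 0.093 [ 0.5387 -0.1862  0.0932] [-1.3  0.2  4.7] 26.44
23.94 0.0925 [ 0.5386 -0.1862  0.0925] [-0.5  1.5  5.1] 26.09
24.19 0.092 [ 0.5387 -0.1862  0.092 ] [-0.1  0.3  5.1] 26.69
24.44 0.0915 [ 0.5387 -0.1862  0.0915] [-0.1  1.   4.5] 26.71
24.69 0.091 [ 0.5387 -0.1862  0.091 ] [-0.2 -0.2  5. ] 26.62
24.94 0.0905 [ 0.5387 -0.1862  0.0909] [-0.8  0.4  8.1] 26.12
```

View pics/si.png

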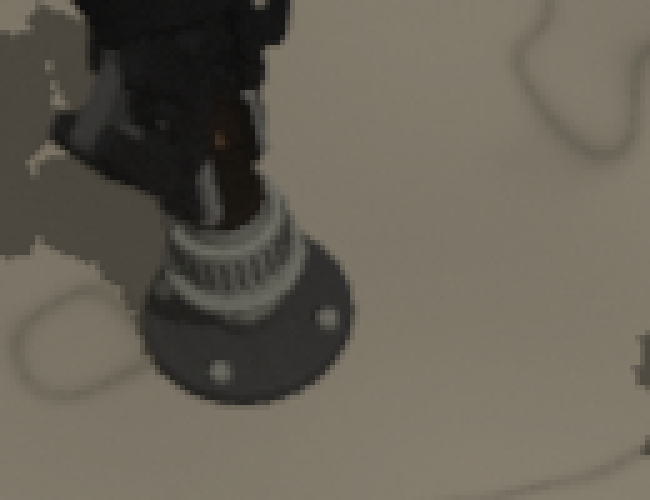

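```bash
cat > chk.py <<'E'
from h import *
def flange(c):
    P=cloud(c);Z=P[...,2];R=np.hypot(P[...,0]-.5387,P[...,1]+.1861)
    m=(R>.0245)&(R<.0275)&(Z>.03)&(Z<.056); return np.median(Z[m]),m.sum()
E
python3 - <<'E'
from chk import *
for n in("wi","ti","si","wp","wp2"): print(n,flange(dict(np.load(f"pics/{n}.npz"))))
E
```

```text
wi (np.float64(0.04775543156202297), np.int64(1055))
ti (np.float64(nan), np.int64(0))
si (np.float64(0.04712669852756418), np.int64(90))
wp (np.float64(0.04774008231852167), np.int64(467))
wp2 (np.float64(0.039401785545888246), np.int64(445))
  return _methods._mean(a, axis=axis, dtype=dtype,
  ret = ret.dtype.type(ret / rcount)
```

The sleeve is forward again, with its flange back at 47.8 mm. Next I'll let go and check.

```bash
python3 - <<'E'
from chk import *
from rig import robot
q=quat(YB); X,Y=.5386,-.1862
robot.move_straight([X,Y,.0932],q,speed=.03); print(robot.get_ft_force().round(1),robot.get_ee_pos())
robot.command_gripper(1.0); print(robot.get_time(),robot.get_ft_force().round(1))
robot.move_straight([X,Y,.26],q,speed=.15); robot.dwell(.3)
c=robot.camera("wrist"); cv2.imwrite("pics/wf.png",c["frame"]); np.savez("pics/wf.npz",**c)
print(flange(c)); P=cloud(c);Z=P[...,2];R=np.hypot(P[...,0]-.5387,P[...,1]+.1861)
m=(R<.03)&(Z>.06)&(Z<.2);print("bishop top z",np.percentile(Z[m],99.8))
m=(R<.0145)&(Z>.096)&(Z<.126);print("cyl",circ(P[m][:,:2].astype(float)))
m=(R<.018)&(R>.015)&(Z>.07)&(Z<.1);print("shoulder/face z",np.percentile(Z[m],[20,50,80,95]))
print(robot.get_time())
E
```

```text
[0.2 0.1 3.7] [ 0.53867296 -0.1862295   0.09323749]
25.95 [0.2 0.6 0.2]
(np.float64(0.04779799318446282), np.int64(345))
bishop top z 0.14934346743378274
cyl (np.float64(0.5388881642285497), np.float64(-0.18613017287898173), np.float64(0.013891587599872399))
shoulder/face z [0.07450204 0.08201972 0.08919065 0.09017503]
27.5583
```

View pics/wf.png

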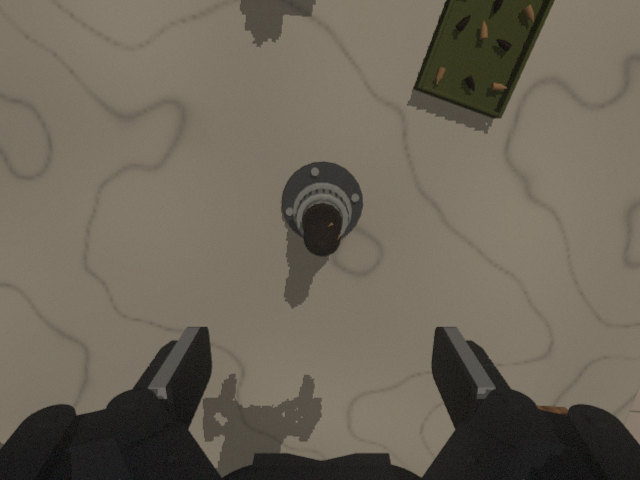

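```bash
python3 - <<'E'
from rig import robot
print(robot.get_ft_force().round(1)); robot.sign_off(); print(robot.get_time())
E
```

```text
[-0.   0.6 -0.5]
the job is handed in; nothing more can be done
the job is handed in; nothing more can be done
```

The bishop is locked in the holding post and the job is handed in, at about 28 s of the 59 s allowed. No verdict was reported.

- **Sleeve:** I gripped the sleeve at 20 N and drew it 12 mm down to its stop. It then stayed back by itself about 8.4 mm down, with the follower risen to about 11 mm below the head's top face.
- **Bishop:** I took it from the end hole nearest the orange look-alike, told by its pale slot. I pushed it straight down into the post; the wrist force stayed at or below about 8 N. The snap showed in the force readings as the spigot came home.
- **Last checks after letting go:** The sleeve flange was back at 47.8 mm, the same as at the start. The bishop's grip was upright and within 0.2 mm of the post axis. The top of its shoulder measured about 89 to 90 mm, against 89.1 mm expected when home. With the gripper open and clear above, the wrist force was about zero.
- **Small disagreement:** The bishop's top read 149.3 mm against 147.6 mm expected, which I put down to depth noise.
- **Not checked:** I did not pull up on the bishop to test the lock. I also did not re-measure the other pieces, the burnisher or the tray at the end; the arm did not reach down to any of them.

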